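# Slide a battery module under the sprung contact flap of its charging dock

### The job

Put the battery module on charge without picking it up: with one fingertip push the paddle beside the dock's lane inward and hold the spring-closed contact flap open, and with the other fingertip push the module along the lane, under the held-open flap, until it is fully home against the back stop. Then let go so that the flap comes down on top of the module, and withdraw; the module stays flat on the dock all the time, and the other things on the bench are left where they are.

Things in the scene. Friction and masses are not known exactly. Their poses are not given: they have to be found in the camera images.
- dock: Fixed charging dock; this frame: origin on the table at mid-width of its lane, x the way the module is pushed in (roughly away from the robot), y left, z up; mm in all entries are in this frame. Base plate 6 thick, x -160 to 150, y -50 to 56. Lane 64 wide between guide rails (y +-32 to +-38, tops z 14), open towards -x
- module_center (a point): Centre of the battery module: blue box 70 (along lane) x 60 x 38 high, brass strips on top, white patch on the rear face, 0.17 to 0.35 kg. Starts flat on the base plate (underside z 6, top z 44) in the lane before the flap; rear face 35 behind this point (-x). Fully home its centre is at x 65, and its rear 21 stick out before the leaf
- back_stop (a point): Foot of the back stop, at x 100, y 0, z 6: the upright front face (100 wide, top z 50) of the electronics box (x 100 to 150) that closes the lane's far end; the module's front must come to rest against it
- axle (a point): Middle of the flap's fixed hinge axle: x -22, y 44, z 52. The axle runs along x, left of the lane, between two posts (14 wide, 10 thick, 60 high) at x -151 and x 107. Leaf and paddle, both 4 mm steel plate, are one rigid flap on it
- flap_edge (a point): Middle of the free edge of the flap's leaf, which lies over the lane: x 51 to 99, reaching 58 from the axle to the right. Shut, it slopes down to this edge (y -4, z 19) and its front end at x 51 bars the module's way. The module clears it from about 0.55 rad; 0.7 to 0.8 gives good room
- flap (a joint): Angle of the contact flap in rad: 0 shut (spring-closed), growing as the leaf rises, stop at 1.05. About 0.5 when the leaf rests on top of the module.
- paddle (a point): Middle (x -45) of the lower edge of the flap's paddle, a plate x -140 to 50, hanging 32 from the axle outside (left of) the lane. Shut it splays out, edge at y 68, z 31; pushed to the right (-y) it raises the leaf, edge y 44, z 20 (hanging straight) at 0.85 rad. Needs about 3 N at first, 4 N at 0.85 rad; springs back when let go
- switch_box: loose bystander: blue switch module 110 x 75 x 34 with a white rotary switch on top; origin under its centre
- lamp_box: loose bystander: white lamp module 110 x 75 x 34 with a small glass bulb standing on it (76 high in all); origin under its centre
- screwdriver: loose bystander: screwdriver 170 long lying flat; origin under its middle
- clamp: loose bystander: blue cast bench clamp with black knobs, about 110 x 55 x 100 high; origin under its centre
- jar: loose bystander: small glass jar with metal cap, 56 across, 70 high; origin under its centre
- generator: loose bystander: hand-crank generator on a stand, about 150 x 90 x 105 high; origin under its base
- meter: loose bystander: black multimeter lying flat, 150 x 78 x 45; origin under its centre
There are look-alikes about, which are no part of the job. What is shaped like the part that bears module_center but red is not meant.

How it is judged:
On the way, in this order (a step that is already met when the one before it is completed fails the run):
1. a finger holds the flap open while the module is still in front of it (value of joint flap above 0.55 rad and contact force between the fingers and flap above 0.3 N and x of module_center in the frame of dock below 0.016 m), for 0.1 s.
2. the module is pushed in under the flap while a finger still holds the flap open (value of joint flap above 0.53 rad and contact force between the fingers and flap above 0.3 N and x of module_center in the frame of dock above 0.06 m), for 0.1 s.
At the end, for the whole second after the job is handed in: The module lies flat in the lane within 4 mm of the back stop and at rest, with the flap resting on its top (0.42 to 0.58 rad) and pressing with at least 0.3 N (x of module_center in the frame of dock above 0.061 m and y of module_center in the frame of dock between -0.006 and 0.006 m and z of module_center in the frame of dock between 0.021 and 0.029 m and angle between module_center's own z axis and vertical below 0.06 rad and value of joint flap between 0.42 and 0.58 rad and velocity of joint flap below 0.05 rad/s and contact force between flap and module above 0.3 N and linear speed of module below 0.01 m/s); the robot touches nothing.
It fails at once if the module is lifted more than 8 mm or tipped (z of module_center in the frame of dock above 0.033 m or angle between module_center's own z axis and vertical above 0.2 rad).
It fails at once if the module leaves the lane (y of module_center in the frame of dock above 0.012 m or y of module_center in the frame of dock below -0.012 m or x of module_center in the frame of dock below -0.09 m).
It fails at once if another thing on the bench is moved more than 15 mm (distance of any of switch_box, lamp_box, screwdriver, clamp, jar, generator, meter from where it was at the start of the episode above 0.015 m).
It also fails if it takes over 40 s, if anything falls off the work surface, if the arm or the gripper's body presses on something with over 40 N, if the wrist force passes 120 N, or if a joint passes its speed limit or range.

### The arm

A 6-joint arm with a two-finger parallel gripper is mounted at the origin on the work surface. World frame = base frame: x ahead of the robot, y to its left, z up, the work surface at z = 0. Lengths are in m, angles in rad, forces in N, time in s.
With the tool pointing down it reaches from about 0.275 to 0.775 m from the base axis. Payload 14.6 kg.
Tool frame: the origin (TCP) lies on the centre line of the jaws, within the pads' length; the fingertips stand r.finger_overhang ahead of it and the grasp point (between the pads) is the TCP (r.finger_overhang is the distance from the TCP to the fingertips, in m); x points along the fingers, y is the direction in which the jaws open and shut, and the axes are right-handed (so a half turn about x gives the same grasp; the last joint's range is limited). The gripper opens to 85 mm and grips with 20 to 120 N. Pads are 22 mm wide; open, the fingers measure 114 mm over their backs; the gripper's body (76 mm by 85 mm) begins 54 mm behind the grasp point. The pads swing forward as they close: fully open they stand 13 mm farther back than shut.
Start: joints at [0.997, 0.263, -0.048, 1.259, 0, 1.415], TCP at [0.214, 0.48, 0.25] pointing down, gripper open.
Joint ranges: [-2.65, 2.65], [-0.89, 1.7], [-1.18, 1.37], [-2.13, 2.11], [-1.35, 1.29], [-3.14, 3.14]. Speed limits (rad/s): [1.89, 1.89, 2.57, 2.79, 3.14, 3.14].

### API

Orientations are given as a rotation vector (axis times angle).
In Python, from bench import r gives the robot as it stands. Calls block until the motion is done:
- r.movep(position, orientation): joint-space move of the TCP to a pose.
- r.servo_line(position, velocity=0.15, frame=None, guard=None): straight line of the TCP; frame=None keeps the orientation; velocity is the mean speed in m/s. With guard (N) it stops when the force on the tool has changed by that much, and returns True; else False.
- r.goto_joints(angles): joint-space move.
- r.move_gripper(opening, grip_force=None): finger opening in m; grip_force is the grip in N (None keeps the last); returns when the fingers have stopped.
- r.pause(seconds).
- r.inverse_kinematics(position, orientation): joint angles nearest the present ones, or None.
- r.capture(name): name is "scene" or "top"; returns a dict with "image" (420x560x3 uint8, red, green, blue), "fx", "fy", "cx", "cy" (pixels), "rvec" (rotation vector, rad) and "tvec" (3), from world to camera coordinates, as OpenCV has them. Camera axes: x right, y down, z forward; pixel columns grow to the right and rows downward; lengths in m; the calibration is good to about 2 mm. A picture is of the moment at which its call begins. There is no depth.
A pose or a line that the arm cannot do raises r.Unreachable and nothing moves.
- r.hand_in(): hands the job in, once; it reports no verdict.
Trained networks look in the newest picture that a camera, given by its name, has taken for a name from the list of things; names that differ only in an ending like _2 or _b are one class to them, and where a whole thing is asked for, a point or a joint stands for the part that bears it (a point fixed in the world has none). Each returns a list of dicts, best first, with "confidence" (0 to 1); they miss things now and then, are a little off and sometimes report something else, mostly with a low value. They report only what shows in the picture. A call takes as long as a camera call. They do not tell look-alikes from the thing itself.
- r.recognise(camera, thing): "xy" ([column, row] in pixels, amid what is visible of it).
- r.landmark_of(camera, thing): "xy" ([column, row] in pixels: a listed point, or the origin of a listed thing).
Readings, each from a call of its own:
- r.get_time(): time.
- r.get_joint_positions(): joint angles.
- r.get_dq(): joint speeds.
- r.get_joint_efforts(): joint torques, N m.
- r.get_eef_pos(): TCP position.
- r.get_orientation(): TCP orientation.
- r.get_contact_force(): force on the tool from outside, world axes, zero at the start.
- r.get_torque(): the same for the moment, N m.
- r.get_finger_gap(): finger opening in m.
Only numpy, scipy, OpenCV 4.12 (cv2) and the standard library are available. Lean on these libraries where they do the work, as an engineer would, in place of code of your own. Each camera call takes 0.05 s, during which the arm holds its last target. There are 200 camera calls.

## Working session

There is one attempt and no reset: what is moved stays moved. The work goes in short steps, each a Python script; the robot and the scene stay as the last script left them, time stands still between calls to the robot, and variables do not carry over. Pictures are saved under pics/ and viewed, about 8 in all and at most 12, crops included, and the job is handed in when it is done.

```bash
ls; mkdir -p pics
python3 - <<'E'
from bench import r
import cv2,numpy as np
print(r.get_time(), r.finger_overhang, r.get_orientation(), r.get_eef_pos())
for c in ("scene","top"):
    d=r.capture(c); cv2.imwrite(f"pics/{c}1.png",cv2.cvtColor(d["image"],cv2.COLOR_RGB2BGR))
    R=cv2.Rodrigues(np.array(d["rvec"]))[0]; print(c,"cam at",(-R.T@np.array(d["tvec"])).round(3),d["fx"],d["cx"],d["cy"])
    for t in ("dock","module_center","back_stop","axle","flap_edge","paddle"):
        print(t,[(np.round(k["xy"],1).tolist(),round(k["confidence"],2)) for k in r.landmark_of(c,t)[:3]])
E
```

```text
pics
0.0 0.019 [ 0.32768587  1.54610145 -0.3292754 ] [0.21334012 0.47939724 0.24983056]
scene cam at [0.962 0.688 0.985] 395.1001035036538 282.3812357153153 207.20625160139443
dock [([277.1, 227.8], 0.94), ([269.6, 186.1], 0.16)]
module_center [([282.4, 223.7], 0.75), ([326.8, 176.3], 0.6), ([355.6, 289.4], 0.59)]
back_stop [([244.5, 237.5], 0.87)]
axle [([290.6, 226.3], 0.73)]
flap_edge [([253.8, 231.2], 0.79)]
paddle [([298.1, 234.3], 0.71)]
top cam at [0.475 0.025 1.287] 427.2476476651611 274.09915020445425 205.06829542238953
dock [([260.3, 197.1], 0.55), ([446.5, 246.0], 0.2)]
module_center [([162.9, 214.2], 0.97), ([297.8, 274.9], 0.96), ([264.5, 197.8], 0.6)]
back_stop [([268.3, 162.5], 0.7)]
axle [([251.0, 196.4], 0.74), ([269.9, 157.9], 0.66), ([215.7, 141.5], 0.19)]
flap_edge []
paddle [([237.1, 203.6], 0.86)]
```

View pics/scene1.png

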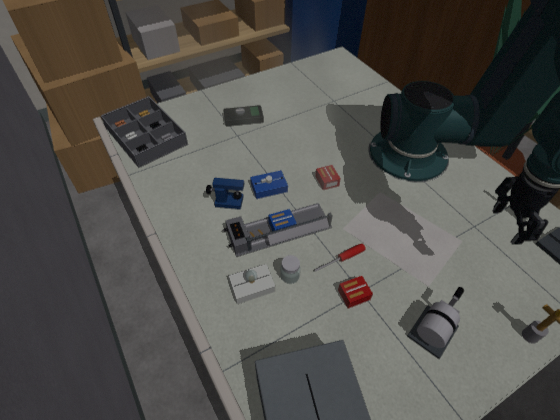

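View pics/top1.png

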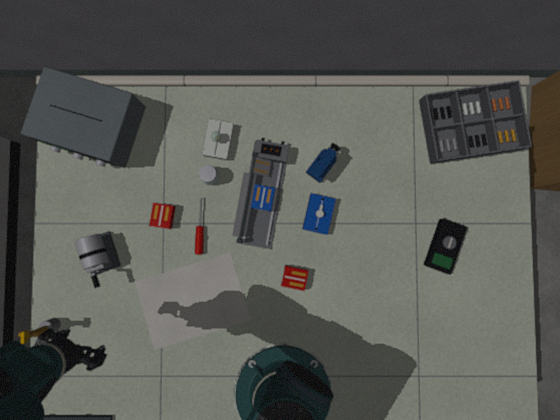

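The two views show the dock near the middle of the bench, at about (262,195) in the top picture and (280,228) in the scene picture. The blue module is in its lane at (264,197) top; the red ones are decoys. Next I fit the dock pose to the landmarks and check it with an overlay.

```bash
cat > h.py <<'E'
from bench import r
import cv2,numpy as np
from scipy.optimize import least_squares
PTS=dict(dock=(0,0,0),back_stop=(100,0,6),axle=(-22,44,52),flap_edge=(75,-4,19),paddle=(-45,68,31))
def W(p,P):
    P=np.atleast_2d(np.array(P,float))/1000; c,s=np.cos(p[2]),np.sin(p[2])
    return np.c_[p[0]+c*P[:,0]-s*P[:,1],p[1]+s*P[:,0]+c*P[:,1],P[:,2]]
def proj(d,X):
    K=np.array([[d["fx"],0,d["cx"]],[0,d["fy"],d["cy"]],[0,0,1]])
    return cv2.projectPoints(np.ascontiguousarray(X),np.array(d["rvec"]),np.array(d["tvec"]),K,None)[0][:,0]
def box(x0,x1,y0,y1,z0,z1):
    v=[(x,y,z) for x in(x0,x1) for y in(y0,y1) for z in(z0,z1)]
    return [(v[a],v[b]) for a in range(8) for b in range(a) if sum(i!=j for i,j in zip(v[a],v[b]))==1]
def overlay(d,p,xm,q,name,crop,k=6):
    x0,y0,x1,y1=crop; im=cv2.cvtColor(d["image"],cv2.COLOR_RGB2BGR)[y0:y1,x0:x1]
    im=cv2.convertScaleAbs(cv2.resize(im,None,fx=k,fy=k,interpolation=cv2.INTER_CUBIC),alpha=1.5)
    raw=im.copy()
    th=lambda L,a0:(44+L*np.cos(a0),52+L*np.sin(a0))
    lf=th(58,np.arctan2(-33,-48)-q); pd=th(32,np.arctan2(-21,24)-q)
    def plate(xa,xb,e): A=[(xa,44,52),(xb,44,52),(xb,*e),(xa,*e)]; return [(A[i],A[(i+1)%4]) for i in range(4)]
    for E,col in ((box(-160,150,-50,56,0,6),(0,255,0)),(box(100,150,-50,50,6,50),(0,255,255)),(box(xm-35,xm+35,-30,30,6,44),(255,0,255)),(plate(51,99,lf),(0,0,255)),(plate(-140,50,pd),(255,255,0))):
        for a,b in E:
            u=(proj(d,W(p,[a,b]))-[x0,y0]+.5)*k-.5; cv2.line(im,*[tuple(int(t) for t in w) for w in u],col,1)
    cv2.imwrite(name,np.hstack([raw,im]))
E
python3 - <<'E'
from h import *
obs=[];D={}
for c in ("scene","top"):
    D[c]=d=r.capture(c)
    for t in PTS:
        for k in r.landmark_of(c,t)[:1]:
            if k["confidence"]>.5: obs.append((c,t,k["xy"]))
f=lambda p:np.concatenate([proj(D[c],W(p,[PTS[t]]))[0]-xy for c,t,xy in obs])
s=least_squares(f,[.5,.05,-.15],loss="soft_l1"); p=s.x; print(p)
for o,e in zip(obs,f(p).reshape(-1,2)): print(o[:2],e.round(1))
mo=[("scene",(282.4,223.7)),("top",(264.5,197.8))]
g=lambda m:np.concatenate([proj(D[c],W(p,[(m[0],m[1],25)]))[0]-xy for c,xy in mo])
m=least_squares(g,[-40,0.]);print("module",m.x,m.fun)
overlay(D["top"],p,m.x[0],0,"pics/o_top.png",(228,130,294,255),6)
overlay(D["scene"],p,m.x[0],0,"pics/o_sc.png",(215,190,340,260),3)
for t in ("switch_box","lamp_box","screwdriver","clamp","jar"):
    for k in r.landmark_of("top",t)[:1]:
        q=least_squares(lambda q:proj(D["top"],np.array([[q[0],q[1],0.]]))[0]-k["xy"],[.5,0]).x
        dd=q-p[:2];c,s_=np.cos(p[2]),np.sin(p[2]);print(t,q.round(3),"dockframe",np.round([c*dd[0]+s_*dd[1],-s_*dd[0]+c*dd[1]],3))
E
```

```text
[ 0.58698551  0.05791763 -0.20141235]
('scene', 'dock') [ 2.9 -0.5]
('scene', 'back_stop') [-0.6  1.7]
('scene', 'axle') [ 0.1 -2.4]
('scene', 'flap_edge') [ 0.1 -1.4]
('scene', 'paddle') [-0.5 -0.2]
('top', 'dock') [ 1.3 -1.7]
('top', 'back_stop') [-1.5  1. ]
('top', 'axle') [-2.4 -3.1]
('top', 'flap_edge') [ 2.  -0.3]
('top', 'paddle') [-1.6  1. ]
module [-12.80871942  -2.72412358] [-0.81865797 -1.73473614 -1.5538942   0.01453144]
switch_box [ 0.525 -0.114] dockframe [-0.027 -0.181]
lamp_box [0.746 0.196] dockframe [0.128 0.167]
screwdriver [0.488 0.253] dockframe [-0.136  0.171]
clamp [ 0.675 -0.112] dockframe [ 0.12  -0.149]
jar [0.646 0.216] dockframe [0.027 0.167]
```

View pics/o_top.png

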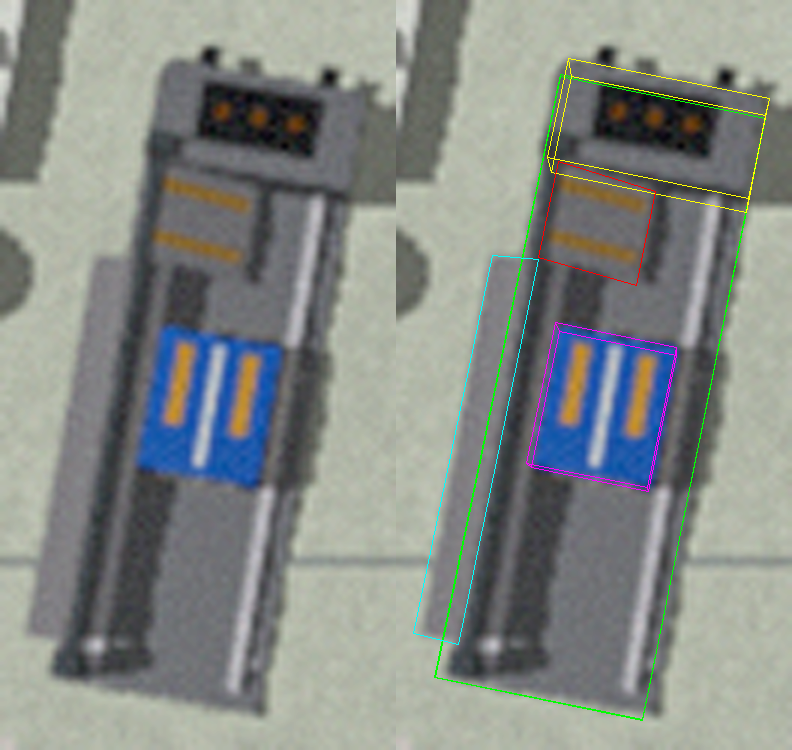

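View pics/o_sc.png

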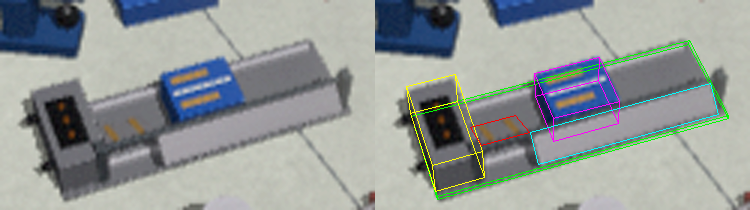

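```bash
cat > fit.py <<'E'
from h import *
T=[((-160,-50,6),(265,713)),((-140,68,31),(28,632)),((50,68,31),(100,257)),((150,50,50),(164,58)),((150,-50,50),(368,97)),((51,-4,19),(240,275)),((99,-4,19),(257,183))]
S=[((50,68,31),(163,166)),((-140,68,31),(340,112)),((150,-50,50),(30,91)),((100,-50,50),(79,80)),((50,44,52),(160,124))]
M=[((35,30,44),(163,325)),((35,-30,44),(283,347)),((-35,-30,44),(260,487)),((-35,30,44),(137,465))]
D={c:r.capture(c) for c in("scene","top")}
px=lambda L,o,k:(np.array([a[1] for a in L])+.5)/k-.5+o
P=lambda L:np.array([a[0] for a in L],float)
uT,uS,uM=px(T,(228,130),6),px(S,(215,190),3),px(M,(228,130),6)
def f(v):
    p=v[:3]
    return np.concatenate([(proj(D["top"],W(p,P(T)))-uT).ravel(),.6*(proj(D["scene"],W(p,P(S)))-uS).ravel(),(proj(D["top"],W(p,P(M)+[v[3],v[4],0]))-uM).ravel()])
s=least_squares(f,[.587,.058,-.2,-13,0],loss="soft_l1",x_scale=[.1,.1,.1,10,10])
print(s.x.round(4).tolist());print(f(s.x).reshape(-1,2).round(1).tolist())
np.save("pose.npy",s.x)
overlay(D["top"],s.x[:3],s.x[3],0,"pics/o_top2.png",(228,130,294,255),6)
E
python3 fit.py
```

```text
[0.589, 0.0562, -0.1688, -14.9841, -0.7055]
[[-0.7, 0.3], [0.3, 0.6], [-0.6, -0.3], [0.2, -0.4], [-0.1, -1.3], [0.2, 0.9], [0.1, 0.6], [0.1, -0.3], [0.2, -0.4], [-0.2, -0.1], [-0.4, -0.6], [-1.0, 1.8], [-0.1, -0.0], [0.1, -0.2], [-0.1, 0.0], [0.1, 0.2]]
```

View pics/o_top2.png

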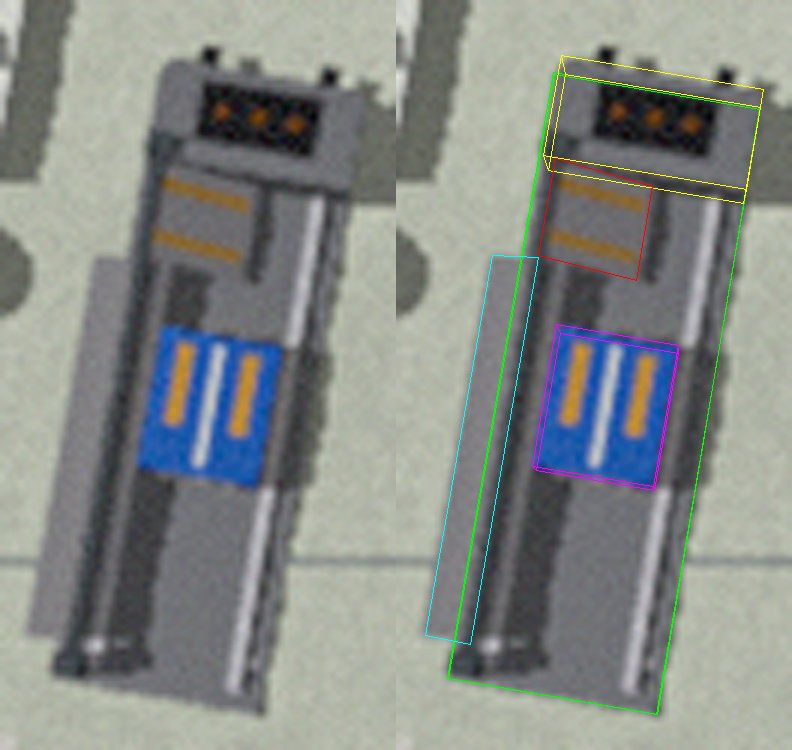

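The overlay now matches the module, leaf, paddle, box and base to within about 1 px (roughly 2 mm). With the jaws along dock y and a 50 mm gap, one arm pose can serve both the paddle and the lane. I'll move there and hover.

```bash
cat >> h.py <<'E'
try: pose=np.load("pose.npy")
except Exception: pose=None
from scipy.spatial.transform import Rotation as Ro
def ori(sgn):
    y=sgn*np.array([-np.sin(pose[2]),np.cos(pose[2]),0]); x=np.array([0,0,-1.])
    return Ro.from_matrix(np.c_[x,y,np.cross(x,y)]).as_rotvec()
def pos(x,y,z): return W(pose[:3],[(x,y,z)])[0]   # mm dock -> world m
def where():
    d=np.array(r.get_eef_pos())-[*pose[:2],0]; c,s=np.cos(pose[2]),np.sin(pose[2])
    return (np.array([c*d[0]+s*d[1],-s*d[0]+c*d[1],d[2]])*1000).round(1)
def status(m): print(m,"t",round(r.get_time(),2),"dock",where(),"F",np.round(r.get_contact_force(),1),"gap",round(r.get_finger_gap(),4),flush=True)
def snap(name,crop,k,q=0,xm=None):
    d=r.capture("scene"); x0,y0,x1,y1=crop
    im=cv2.cvtColor(d["image"],cv2.COLOR_RGB2BGR)[y0:y1,x0:x1]
    cv2.imwrite(name,cv2.convertScaleAbs(cv2.resize(im,None,fx=k,fy=k,interpolation=cv2.INTER_CUBIC),alpha=1.5))
E
python3 - <<'E'
from h import *
q0=np.array(r.get_joint_positions()); C=[]
for s in(1,-1):
    j=r.inverse_kinematics(pos(-75,50,200),ori(s)); print(s,None if j is None else np.round(j,2))
    if j is not None: C.append((np.abs(np.array(j)-q0).max(),s))
s=min(C)[1]; np.save("sgn.npy",s)
r.move_gripper(0.050); print(r.finger_overhang)
r.movep(pos(-75,50,200),ori(s)); status("hover")
r.servo_line(pos(-75,50,100),velocity=.15); status("low hover")
snap("pics/s2.png",(210,130,350,250),5)
E
```

```text
1 [ 0.07  0.3  -0.13  1.14  0.    0.24]
-1 [ 0.07  0.3  -0.13  1.14  0.   -2.9 ]
0.019
hover t 3.84 dock [-75.3  50.7 200.1] F [-0.1 -0.2 -0.6] gap 0.0497
low hover t 4.66 dock [-74.7  50.3 100.7] F [0.1 0.6 0.4] gap 0.0501
```

View pics/s2.png

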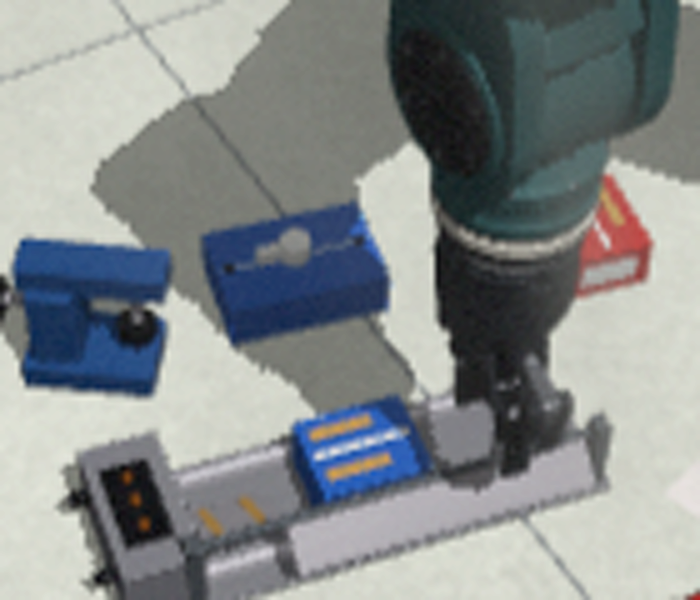

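The picture shows the gripper hovering behind the module, left finger at about (545,400) beyond the paddle, right finger on the lane side. Nothing has been touched. I descend under guard, then push the paddle in.

Run:
```python
from h import *
r.servo_line(pos(-82,53,100))
g=r.servo_line(pos(-82,53,36),velocity=.08,guard=5); status(f"down guard={g}")
if not g:
    for y in (46,40,34,28):
        g=r.servo_line(pos(-82,y,36),velocity=.06,guard=12); status(f"y{y} {g}")
        if g: break
snap("pics/s3.png",(210,160,350,260),5)
```

```text
down guard=False t 5.91 dock [-81.7  53.   36.4] F [ 0.4 -0.2 -0.3] gap 0.0502
y46 False t 6.17 dock [-81.7  45.7  36.4] F [-0.4  0.4  0.8] gap 0.0501
y40 False t 6.42 dock [-82.2  40.2  35.9] F [ 0.4  5.  -3.9] gap 0.0503
y34 False t 6.67 dock [-82.2  34.1  35.9] F [ 0.9  3.9 -2.5] gap 0.0503
y28 False t 6.92 dock [-82.2  28.1  36. ] F [-0.9  4.2 -2.9] gap 0.0502
```

View pics/s3.png

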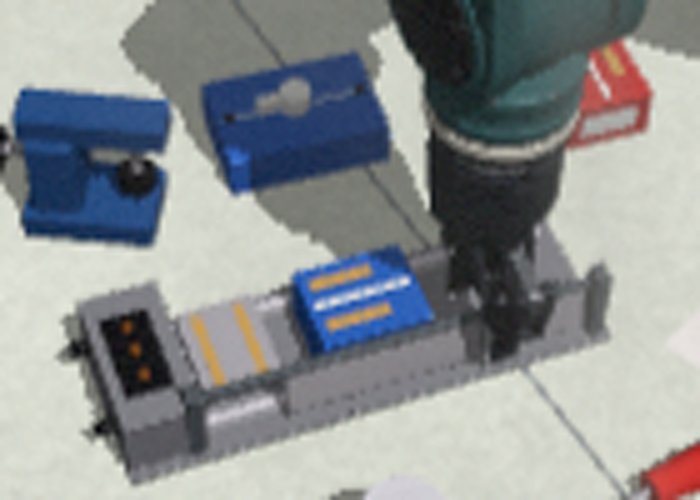

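The leaf is raised (gold strips at about (230,345), now tilted up) and the module has not moved. Reaction is about 4 N. I'll open it a little more, then push.

Run:
```python
from h import *
r.servo_line(pos(-82,24.5,36),velocity=.06,guard=12); r.pause(.3); status("open")
for x,v in ((-55,.06),(-20,.05),(5,.05),(14,.03)):
    g=r.servo_line(pos(x,24.5,36),velocity=v,guard=10); status(f"x{x} {g}")
    if g: break
if not g:
    g=r.servo_line(pos(28,24.5,36),velocity=.02,guard=8); status(f"final {g}")
r.pause(.3); status("hold")
snap("pics/s4.png",(210,160,350,260),5)
```

```text
open t 7.53 dock [-82.1  24.6  36. ] F [ 0.2  4.8 -3.4] gap 0.0503
x-55 False t 8.12 dock [-54.4  24.5  36.1] F [ 2.8  3.7 -2. ] gap 0.0502
x-20 True t 8.42 dock [-51.5  24.8  35.8] F [3.1 3.8 1.2] gap 0.0504
hold t 8.72 dock [-52.2  24.9  35.5] F [3.  3.8 2.3] gap 0.0498
```

View pics/s4.png

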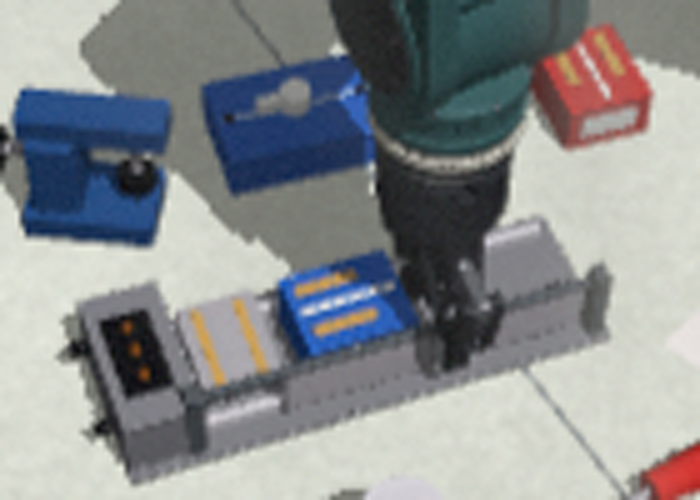

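The flap is still held open and the module has advanced about 10 mm, still flat. The guard tripped on a start-up transient, with only about 3 N sustained. I continue with a higher guard in one smooth stroke.

Run:
```python
from h import *
for x,v,G in ((-40,.03,20),(-15,.03,20),(8,.03,20),(28,.02,14)):
    g=r.servo_line(pos(x,24.5,36),velocity=v,guard=G); status(f"x{x} {g}")
    if g: break
r.pause(.3); status("hold")
snap("pics/s5.png",(210,160,350,260),5)
```

```text
x-40 False t 9.32 dock [-40.9  24.4  35.5] F [-2.3  3.8 -2.9] gap 0.05
x-15 False t 10.31 dock [-15.8  24.5  35.6] F [-0.8  4.4 -2.3] gap 0.0499
x8 False t 11.22 dock [ 7.3 24.5 35.6] F [-2.8  3.9 -2.7] gap 0.0503
x28 True t 11.88 dock [18.3 24.9 35.3] F [-1.   3.1  3.8] gap 0.0498
hold t 12.18 dock [18.2 25.1 35.1] F [0.5 2.5 2.7] gap 0.0499
```

View pics/s5.png

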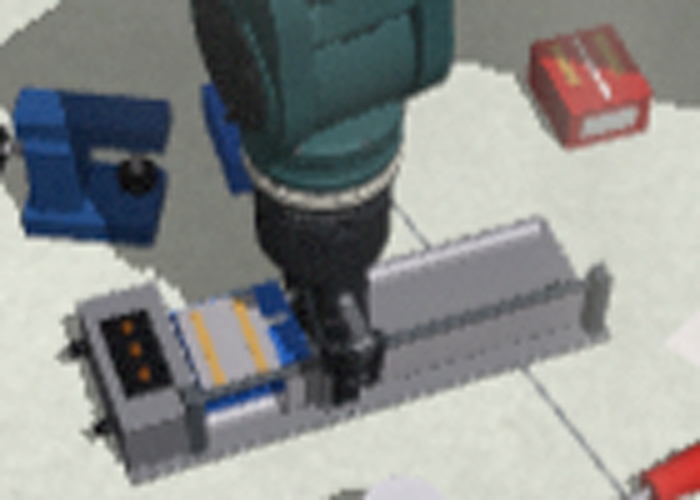

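The module is under the raised leaf, seemingly against the stop: the guard tripped at 18.3, and about 19 was predicted. I press once more to confirm a firm stop before letting go.

Run:
```python
from h import *
for x in (19,20,21,22,23,24):
    g=r.servo_line(pos(x,24.5,36),velocity=.01,guard=14); r.pause(.2); status(f"x{x} {g}")
    f=np.array(r.get_contact_force())[:2]@[np.cos(pose[2]),np.sin(pose[2])]; print("Fx dock",f.round(1))
    if f<-7: break
snap("pics/s6.png",(210,190,290,260),8)
```

```text
x19 False t 12.73 dock [18.3 24.6 35.5] F [-1.2  5.8 -0.6] gap 0.0499
Fx dock -2.2
x20 False t 13.18 dock [18.4 24.7 35.5] F [-6.   5.7  2.2] gap 0.0498
Fx dock -6.9
x21 False t 13.63 dock [18.5 24.7 35.4] F [-11.4   6.8   6.3] gap 0.0504
Fx dock -12.4
```

The force climbs about 5 N per mm with no movement, so it is hard against the stop. Now I release: back off, swing the paddle finger out slowly, lift and check.

Run:
```python
from h import *
r.servo_line(pos(10,24.5,36),velocity=.03); status("backed")
r.servo_line(pos(10,40,36),velocity=.03); status("eased")
r.servo_line(pos(10,51,36),velocity=.05); status("free")
g=r.servo_line(pos(10,51,130),velocity=.1,guard=8); status(f"up {g}")
if not g:
    r.movep(pos(-150,51,250),ori(float(np.load('sgn.npy')))); r.pause(.3); status("away")
d=r.capture("scene"); overlay(d,pose[:3],65,.5,"pics/s7.png",(215,190,340,260),3)
d=r.capture("top"); overlay(d,pose[:3],65,.5,"pics/t7.png",(228,130,294,255),6)
```

```text
backed t 14.2 dock [ 9.9 24.5 36. ] F [0.7 4.  2.3] gap 0.05
eased t 14.87 dock [ 9.9 39.9 35.9] F [-0.1 -0.  -0.7] gap 0.0502
free t 15.23 dock [10.  51.4 36. ] F [ 0.  -0.1  0. ] gap 0.0504
up False t 16.32 dock [  9.7  50.9 129.4] F [ 0.1  0.1 -0.2] gap 0.05
away t 17.44 dock [-149.5   50.9  249.3] F [0.1 0.2 0.1] gap 0.05
```

View pics/s7.png

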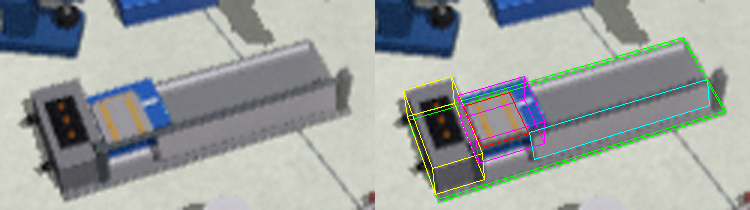

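View pics/t7.png

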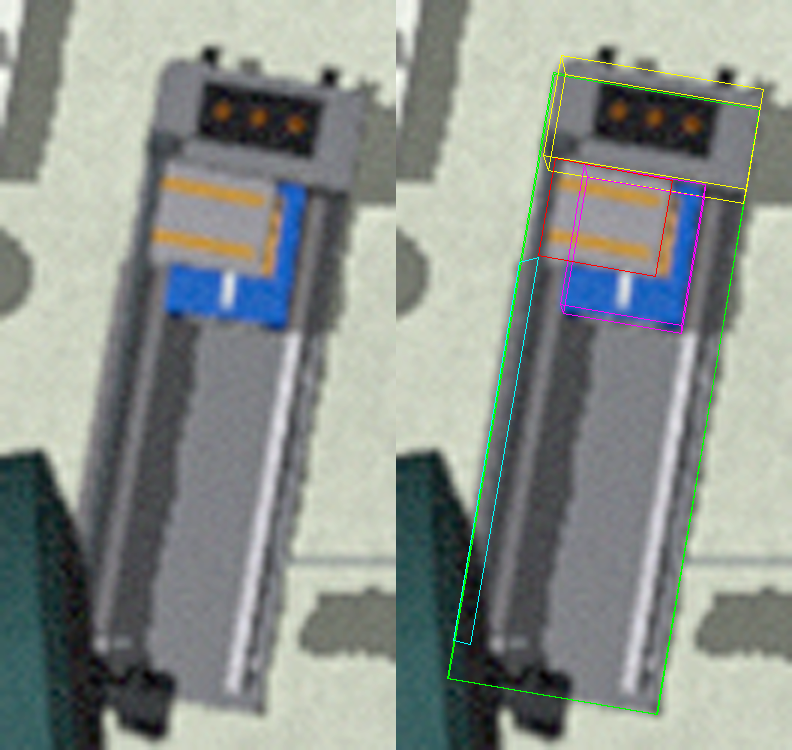

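The module matches the home overlay in both views and the leaf lies flush on it at about 0.5 rad. The arm is clear.

```bash
python3 -c "
from bench import r
r.hand_in(); print(r.get_time(), r.get_contact_force())"
```

```text
the job is handed in; nothing more can be done
the job is handed in; nothing more can be done
```

The battery module is fully home on the dock with the flap resting on top of it. I handed the job in at about 17.5 s; no verdict is reported.

- **How it was done:** I used one downward-pointing gripper pose with a 50 mm finger gap. The left finger pushed the paddle in and held the flap at an estimated 0.7 rad, reacting with about 4 N. The right finger slid the module along the lane to the back stop. Then I backed off, let the paddle out slowly, lifted clear and withdrew.
- **Home against the stop:** The push force rose to about 12 N with almost no further travel. The arm stopped at 18.5 mm, where my dock fit predicted 19 mm.
- **Final pictures:** In both camera views the module and leaf match the model at home (module x 65 mm, flap 0.5 rad) to about 1 pixel, roughly 2–3 mm. Afterwards the tool force was near zero.
- **What disagreed:** The first dock fit from the trained networks was off by several mm, so I refitted it to corners picked from the picture. One push stopped early because the force guard tripped when the move started, and I carried on with a higher guard.
- **Not measured:** I judged the flap angle and its pressure on the module from geometry and pictures only. I saw no movement of the other things where they showed in the pictures, but did not measure their positions afterwards.

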